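# Unclamp a machined fitting and show it to the inspection camera

### The job

Swing the turnbutton a quarter turn clear of the fitting's foot, lift the T-shaped fitting off its tooling pins and show it to the inspection camera: foot down, face of the web square to the lens (tipped as the camera is), bore centred on the lens axis, 120 mm in front of the lens. Finish while holding it there in the air, still and in the gripper alone. Do not touch the camera or its stand, and leave the turnbutton open and the other things on the bench where they are.

Things in the scene. Friction and masses are not known exactly. Their poses are not given: they have to be found in the camera images.
- fitting_bore (a point): Centre of the 22 mm bore in the web of the loose fitting, 45 mm above the foot's underside (60 mm above the bench at the start). x runs along the bore, across the 8 mm thick web; y along the web (60 mm wide, bore mid-width); z up. The bare web above the bore, up to its top edge 51 mm above this point, has room for fingers on both faces. The part is alike after a half turn about z.
- turnbutton (a joint): Flat steel bar 78 x 18 x 8 mm on the jig, turning about an upright axis. Its nose (46 mm from the axis) lies 2 mm above the foot and blocks lifting. 0 = straight over the foot; starts at 0 to 0.2 rad, grows counter-clockwise seen from above, stop at 1.6 rad; the foot is clear from 1.1 rad on. Needs about 0.06 Nm, stays where it is left.
- turnbutton_pin (a point): Middle of the turnbutton's handle: an upright round pin, 12 mm in diameter, 27 mm tall, on the bar's tail, 24 mm from the turning axis. The point is 13 mm below the pin's top, 14 mm above the bar's top face, 45 mm above the bench. x points along the bar from tail to nose, z up; it moves with the bar.
- turnbutton_pivot (a point): Point on the turnbutton's upright turning axis, level with turnbutton_pin. A 13 mm wide screw head stands there, its top 7 mm below this point. The axis lies 65 mm from the middle of the fitting's web, 30 mm from the edge of its foot.
- lens (a point): Centre of the front glass of the inspection camera (black ring light, 70 mm in diameter, around the lens; grey camera body). The lens looks along -x: x points back into the camera, y is level, z is the picture's up. The head is tipped down 0.1 to 0.4 rad and its height varies. Camera and column stand beyond the spot where parts are shown, as seen from the robot.
- fitting: The loose aluminium fitting, about 0.2 kg, an upside-down T: flat foot 70 (x) x 90 (y) x 6 mm, and along its middle an upright web 8 mm thick (x), 60 mm wide (y), its top 96 mm above the foot's underside. Origin: middle of the foot's underside; axes as fitting_bore. It stands in the jig, its underside 15 mm above the bench.
- jig: The fixed jig: blue base 230 (x) x 170 (y) mm with a steel top plate, top 15 mm above the bench; origin at the middle of its underside. The fitting stands 30 mm to its +x. Two tooling pins, 8 mm in diameter and 11 mm tall, stand in two 10 mm holes of the foot, at opposite corners. The turnbutton is on its -x side.
- camera_stand: The fixed column stand of the inspection camera with all it carries; base plate 130 x 150 x 14 mm, column to 384 mm above the bench. Its origin lies on the bench below the spot where parts are shown; the column stands 285 mm to its +x.
- bucking_bar: Bystander: stepped steel riveting block, 112 x 36 x 30 mm, lying on the bench; origin under its thick part.
- angle_cleat: Bystander: small aluminium angle, 40 x 70 x 40 mm; origin at the middle of its underside.
- mallet: Bystander: rubber-headed mallet lying along its x, 240 mm long; origin on the bench below the handle's middle.
- deburring_tool: Bystander: a hand tool with a black handle lying along its x, 150 mm long; origin on the bench below its middle.

How it is judged:
By the outcome, as a careful person would: the job done as asked, in the order asked, and still so for the second after the job is handed in, while the arm keeps its last pose, push and grip.
It also fails if it takes over 53 s, if anything falls off the work surface, if the arm or the gripper's body presses on something with over 40 N, if the wrist force passes 120 N, or if a joint passes its speed limit or range.

### The arm

A 7-joint arm with a two-finger parallel gripper is mounted at the origin on the work surface. World frame = base frame: x ahead of the robot, y to its left, z up, the work surface at z = 0. Lengths are in mm, angles in rad, forces in N, time in s.
With the tool pointing down it reaches from about 400 to 900 mm from the base axis. Payload 5.5 kg.
Tool frame: the origin (TCP) lies on the mounting face of the last link; the fingertips stand tip_reach ahead of it and the grasp point (between the pads) lies 159 mm ahead of it (tip_reach is the distance from the TCP to the fingertips, in mm); z points along the fingers, y is the line along which they close (so a half turn about z gives the same grasp; the last joint's range is limited). The gripper opens to 92 mm and grips with 3 to 60 N. Pads are 19 mm wide; open, the fingers measure 130 mm over their backs; the gripper's body (75 mm by 190 mm) begins 47 mm behind the grasp point.
Start: joints at [-1.085, 0.501, -0.427, 1.55, 0.221, 1.138, -0.21], TCP at [143.591, 633.938, 404.729] pointing down, gripper open.
Joint ranges: [-2.88, 2.88], [-0.31, 2.03], [-1.54, 1.56], [0.2, 2.42], [-1.41, 4.55], [0.19, 2.02], [-2.57, 2.57]. Speed limits (rad/s): [2.57, 2.57, 3.14, 3.14, 3.14, 3.14, 3.14].

### API

Orientations are given as a rotation vector (axis times angle).
In Python, from bench import get_state, camera, camera_model, hand_in, tip_reach gives the robot as it stands.
- The arm moves only by the tool move_arm, never from a script. Its argument "deltas" is a list of rows, each a list of 7 numbers: the shift along the world's x, y, z in mm, then the turn, a rotation vector about the world's x, y, z in degrees, then the opening, from 0 (shut) to 1 (fully open). In form: [[x, y, z, rx, ry, rz, gripper], ...]. A call has exactly 10 rows; each row shifts and turns the commanded pose from where the row before left it; what a row does not reach is not made up. A row lasts 1/10 s, in which the tool goes at most 50 mm and 8.59 degrees, less where a joint would pass 70% of its speed; a pose out of reach is approached as far as the arm can. A call is refused whole if a number of a shift passes 50 or a number of a turn 8.59, either way. A call with a gripper value outside its range is refused whole. The fingers move at their own pace and stop on an object; the grip force is fixed at half the most. Time passes only in rows, so rows that do not move let the fingers close, or fill a call up. It gives the time, the measured TCP pose, the force, the opening and the grip force at its end, in the units of the state.
- get_state(): the state, without advancing time (a new reading comes with each control period).
- camera(name): name is "scene" or "top" or "wrist"; returns the picture (384x512x3 uint8, red, green, blue); there is no depth.
- camera_model(name): a dict with "K" (3x3 intrinsics, pixels), "k1" (the pictures are not rectified: a ray, as slopes to the right and down, at radius r is drawn at 1 + k1 r^2 times it, then the intrinsics apply), "rvec" (rotation vector, rad) and "tvec" (3), from world to camera coordinates, as OpenCV has them. Camera axes: x right, y down, z forward; pixel columns grow to the right and rows downward; lengths in mm; the calibration is good to about 2 mm. A picture is of the moment at which its call begins: read the wrist's pose just before it. camera_model takes no time and is no camera call; for the wrist camera it gives the pose at the moment of the call.
- hand_in(): hands the job in; it is judged then, once.
The state is a dict: "clock": time; "joint_pos": joint angles; "qd": joint speeds; "tau": joint torques, N m; "ee_pos": TCP position; "tcp_rot": TCP orientation; "contact_force": force on the tool from outside, world axes, zero at the start; "ft_torque": the same for the moment, N m; "gripper_width": finger opening in mm; "gripper_force": force on a finger pad.
Only numpy, scipy, OpenCV 4.12 (cv2) and the standard library are available. Lean on these libraries where they do the work, as an engineer would, in place of code of your own. Each camera call takes 0.05 s, during which the arm holds its last target. There are 200 camera calls.

## Working session

There is one attempt and no reset: what is moved stays moved. The work goes in short steps, Python scripts to look and compute and a tool call to move; the robot and the scene stay as the last step left them, time stands still between calls to the robot, and variables do not carry over. Pictures are saved under pics/ and viewed, at most 12 in all, crops included, and the job is handed in when it is done.

Besides the shell and the picture viewer there is one more tool, called after "Emit:" as name(argument=value, ...), one argument or row to a line, values as JSON. move_arm: Moves the arm, as the interface text tells. Its arguments: {"type":"object","properties":{"deltas":{"type":"array"}},"required":["deltas"]}

```bash
mkdir -p pics
cat > h.py <<'E'
import numpy as np, cv2
from bench import get_state, camera, camera_model, hand_in, tip_reach
def ray(m,px):
    K=np.array(m["K"],float);R=cv2.Rodrigues(np.array(m["rvec"],float))[0];t=np.array(m["tvec"],float).ravel()
    d=(np.array(px,float)-K[:2,2])/[K[0,0],K[1,1]]
    u=d.copy()
    for _ in range(20): u=d/(1+m["k1"]*(u@u))
    v=R.T@np.array([u[0],u[1],1]);return -R.T@t,v/np.linalg.norm(v)
def plane(m,px,z):
    c,v=ray(m,px);return c+v*(z-c[2])/v[2]
def tri(ms,pxs):
    A=0;b=0
    for m,p in zip(ms,pxs):
        c,v=ray(m,p);P=np.eye(3)-np.outer(v,v);A=A+P;b=b+P@c
    x=np.linalg.solve(A,b);return x
def proj(m,X):
    K=np.array(m["K"],float);R=cv2.Rodrigues(np.array(m["rvec"],float))[0];t=np.array(m["tvec"],float).ravel()
    c=R@np.array(X,float)+t;u=c[:2]/c[2];u=u*(1+m["k1"]*(u@u));return K[:2,:2]@u+K[:2,2]
E
python3 - <<'E'
from h import *
s=get_state();print(s,tip_reach)
a=camera("scene");b=camera("top")
for n,i in(("scene",a),("top",b)):
    cv2.imwrite(f"pics/{n}0.png",i[:,:,::-1]);m=camera_model(n);print(n,m["K"],m["k1"],ray(m,(256,192)))
E
```

```text
{'clock': 0.0, 'joint_pos': array([-1.08480949,  0.50183532, -0.4267993 ,  1.55143959,  0.2207562 ,
        1.13827208, -0.2102989 ]), 'qd': array([-3.91683621e-04, -1.14974886e-03, -2.65468598e-04,  5.81606246e-04,
       -8.90731299e-05, -2.20605674e-03,  8.89711337e-04]), 'tau': array([-3.08863118e-04, -5.66581535e+01, -5.81656560e+00, -2.79105252e+01,
       -6.88322866e-02,  3.06635443e-02,  1.90624860e-04]), 'ee_pos': array([143.58142796, 633.58501093, 403.69090911]), 'tcp_rot': array([-3.49126885e-01, -3.12180614e+00,  2.95374861e-03]), 'contact_force': array([-0.21214129,  0.98708389,  0.49159263]), 'ft_torque': array([-0.0440067 , -0.03100523,  0.01497479]), 'gripper_force': 0.0, 'gripper_width': 91.5867015975851} 178.0
scene [[347.77366906   0.         251.82610176]
 [  0.         347.77366906 194.30602763]
 [  0.           0.           1.        ]] -0.029007317003184218 (array([1253.95598904, -206.82233525, 1231.43713982]), array([-0.55498738,  0.17152524, -0.81398286]))
top [[485.61796177   0.         253.0593771 ]
 [  0.         485.61796177 188.04908837]
 [  0.           0.           1.        ]] -0.0009170183792478028 (array([ 419.61316515,    6.64212014, 1703.23411373]), array([ 0.07439464, -0.02090418, -0.99700976]))
```

View pics/scene0.png

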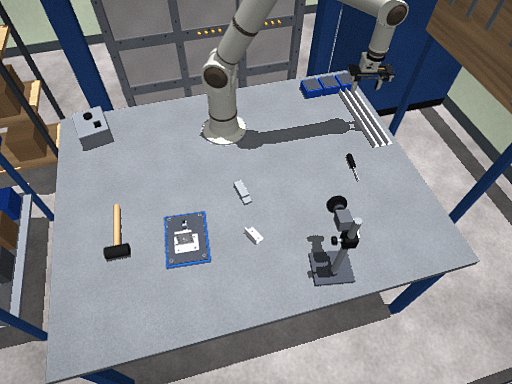

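View pics/top0.png

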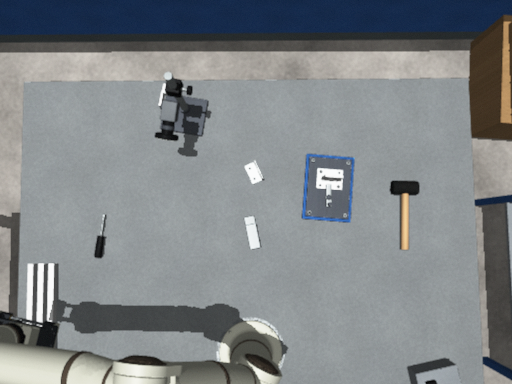

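The scene view shows the jig at about (187,240), inspection camera head at (338,207), mallet on the left. The top view has the jig at (328,188), the camera head at (167,115), robot base at (250,345). Next I enlarge the parts that matter.

Run:
```python
from h import *
a=cv2.imread("pics/scene0.png");b=cv2.imread("pics/top0.png")
f=lambda i,x,y:cv2.resize(i[y:y+75,x:x+100],(400,300),interpolation=cv2.INTER_CUBIC)
cv2.imwrite("pics/t1.png",np.vstack([np.hstack([f(b,278,150),f(a,138,204)]),np.hstack([f(b,120,70),f(a,290,190)])]))
m=camera_model("top")
# jig blue mask
hsv=cv2.cvtColor(b,cv2.COLOR_BGR2HSV);mk=cv2.inRange(hsv,(100,120,60),(125,255,255));mk[:140]=0;mk[240:]=0;mk[:,:290]=0;mk[:,370:]=0
c=np.vstack([k.reshape(-1,2) for k in cv2.findContours(mk,0,1)[0]]);bx=cv2.boxPoints(cv2.minAreaRect(c.astype(np.float32)))
P=np.array([plane(m,p,13) for p in bx]);print(P.round(1),P.mean(0))
```

```text
[[ 452.3 -186.4   13. ]
 [ 679.3 -207.6   13. ]
 [ 665.2 -376.8   13. ]
 [ 438.1 -353.7   13. ]] [ 558.72304629 -281.1284876    13.        ]
```

View pics/t1.png

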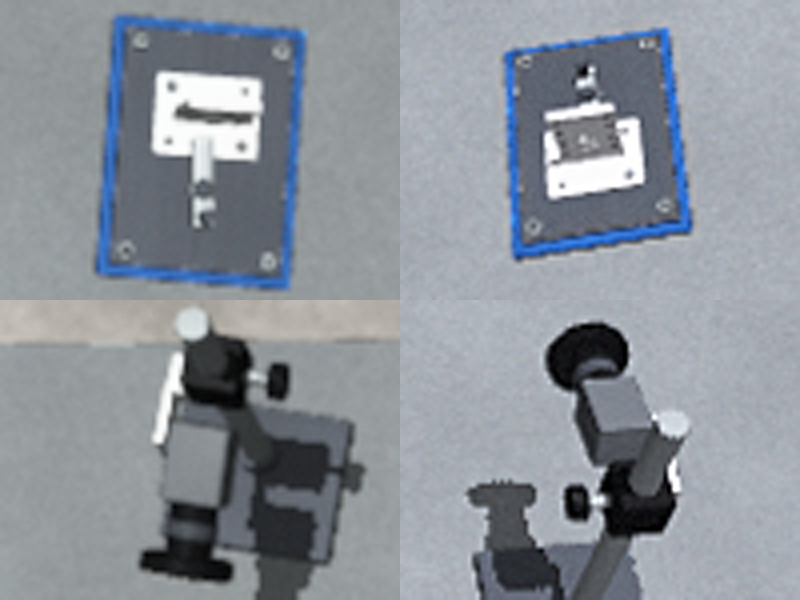

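The jig crop shows the bar lying down the jig with its tail pin near tile (205,215), nose over the foot, web at (215,112). The lower tiles show the ring light edge-on (140–232, 567) in the top view and from behind at (587,357) in the scene view.

Run:
```python
from h import *
from scipy.spatial.transform import Rotation as R
mt,ms,mw=map(camera_model,("top","scene","wrist"))
T=lambda x,y,ox,oy:(ox+(x+.5)/4-.5,oy+(y+.5)/4-.5)
print("ring",tri([mt,ms],[T(186,267,120,70),T(187,57,290,190)]))
print("column top", tri([mt,ms],[T(192,22,120,70),T(275,125,290,190)]))
# lower clamp; body
print("fit top-of-web? pivot",plane(mt,T(204,186,278,150),38),"tail",plane(mt,T(205,222,278,150),45))
s=get_state();Rt=R.from_rotvec(s["tcp_rot"]);c,v=ray(mw,np.array(mw["K"])[:2,2])
Rw=R.from_rotvec(np.ravel(mw["rvec"])).inv()
print("cam in tool",Rt.inv().apply(c-s["ee_pos"]),"\n",(Rt.inv()*Rw).as_matrix().round(3),mw["K"],"\ntool\n",Rt.as_matrix().round(3))
```

```text
ring [701.41882236 248.8511607  246.54474232]
column top [847.72717997 222.9764251  382.18194242]
fit top-of-web? pivot [ 526.83834357 -278.24902361   38.        ] tail [ 495.50203957 -277.13494253   45.        ]
cam in tool [69.18620025  2.60527414 18.85233985] 
 [[-0.    -0.967 -0.256]
 [ 1.    -0.     0.001]
 [-0.001 -0.256  0.967]] [[277.98355887   0.         257.07701981]
 [  0.         277.98355887 197.65498099]
 [  0.           0.           1.        ]] 
tool
 [[-0.975  0.221 -0.   ]
 [ 0.221  0.975 -0.002]
 [ 0.    -0.002 -1.   ]]
```

Ring centre roughly (701,249,247), jig fine. I'll swing past the inspection camera first and look at the lens with the wrist camera.

Emit:
move_arm(
  deltas=[
    [26,-26,3,-0.55,-2.44,0,1],
    [26,-26,3,-0.55,-2.44,0,1],
    [26,-26,3,-0.55,-2.44,0,1],
    [26,-26,3,-0.55,-2.44,0,1],
    [26,-26,3,-0.55,-2.44,0,1],
    [26,-26,3,-0.55,-2.44,0,1],
    [26,-26,3,-0.55,-2.44,0,1],
    [26,-26,3,-0.55,-2.44,0,1],
    [26,-26,3,-0.55,-2.44,0,1],
    [26,-26,3,-0.55,-2.44,0,1],
  ],
)

```text
clock: 1.1
ee_pos: [404.3, 372.6, 434.6]
tcp_rot: [0.3, 2.689, -0.067]
contact_force: [0.3, 0.3, -0.3]
gripper_width: 91.7
gripper_force: 0.0
```

Emit:
move_arm(
  deltas=[
    [26,-26,3,0,0,0,1],
    [26,-26,3,0,0,0,1],
    [26,-26,3,0,0,0,1],
    [22,-20,3,0,0,0,1],
    [0,0,0,0,0,0,1],
    [0,0,0,0,0,0,1],
    [0,0,0,0,0,0,1],
    [0,0,0,0,0,0,1],
    [0,0,0,0,0,0,1],
    [0,0,0,0,0,0,1],
  ],
)

```text
clock: 2.1
ee_pos: [503.1, 276.6, 446.7]
tcp_rot: [0.299, 2.691, -0.066]
contact_force: [-0.4, -0.2, 0.1]
gripper_width: 91.6
gripper_force: 0.0
```

Run:
```python
from h import *
m=camera_model("wrist");i=camera("wrist")[:,:,::-1];cv2.imwrite("pics/w1.png",i)
import json;json.dump({k:np.array(v).tolist() for k,v in m.items()},open("w1.json","w"))
print(proj(m,(701,249,247)),get_state()["qd"].round(3))
```

```text
[270.59352382 292.3812256 ] [ 0.006  0.002  0.003 -0.002  0.     0.002  0.001]
```

View pics/w1.png

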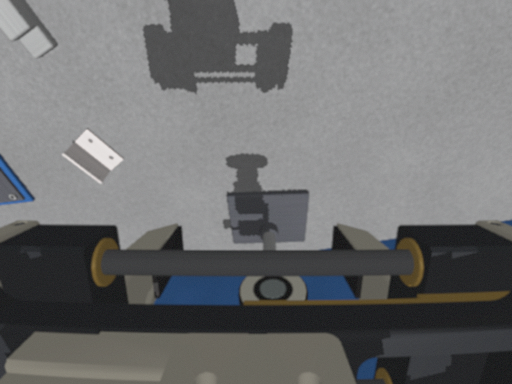

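The wrist view shows the lens at (272,289), behind the gripper's crossbars; fingers fill the rows below 225. More tilt is needed to bring the lens up to row ~185.

Emit:
move_arm(
  deltas=[
    [-8,-1,1,-0.69,-3.05,0,1],
    [-8,-1,1,-0.69,-3.05,0,1],
    [-8,-1,1,-0.69,-3.05,0,1],
    [-8,-1,1,-0.69,-3.05,0,1],
    [-8,-1,1,-0.69,-3.05,0,1],
    [-8,-1,1,-0.69,-3.05,0,1],
    [0,0,1,-0.69,-3.05,0,1],
    [0,0,1,-0.69,-3.05,0,1],
    [0,0,0,0,0,0,1],
    [0,0,0,0,0,0,1],
  ],
)

```text
clock: 3.15
ee_pos: [455.4, 270.1, 454.6]
tcp_rot: [0.252, 2.259, -0.117]
contact_force: [-0.1, 0.6, -0.0]
gripper_width: 91.6
gripper_force: 0.0
```

Run:
```python
from h import *
m=camera_model("wrist");i=camera("wrist")[:,:,::-1];cv2.imwrite("pics/w2.png",i)
import json;json.dump({k:np.array(v).tolist() for k,v in m.items()},open("w2.json","w"))
p=proj(m,(701,249,247));print(p,get_state()["joint_pos"].round(3))
x,y=int(p[0])-70,max(0,int(p[1])-60)
print(x,y);cv2.imwrite("pics/w2c.png",cv2.resize(i[y:y+105,x:x+140],(800,600),interpolation=cv2.INTER_CUBIC))
```

```text
[284.70436823 185.89258071] [-0.742  0.11  -0.084  2.085  1.157  0.819 -0.263]
214 125
```

View pics/w2c.png

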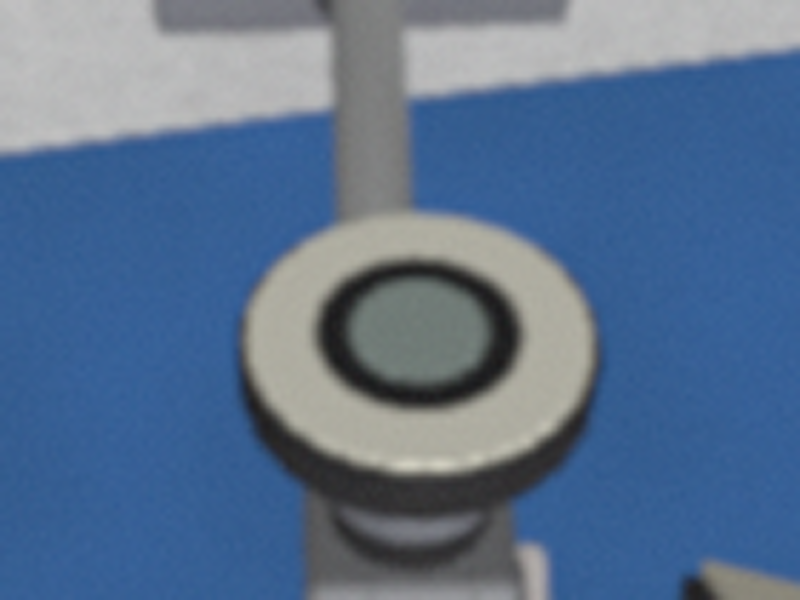

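The crop shows the ring face cleanly as an ellipse centred near (420,340) in the crop (≈(287,184) in the picture), glass at (420,330). I solve circle pose from the ellipses.

```bash
cat > circ.py <<'E'
from h import *
def circle_pose(m,pts,r):
    """closed form: ellipse contour pixels -> two (centre,normal) world, normals toward camera"""
    K=np.array(m["K"],float);R=cv2.Rodrigues(np.array(m["rvec"],float))[0];t=np.array(m["tvec"],float).ravel()
    c=ray(m,pts[0])[0];u=np.array([R@ray(m,p)[1] for p in pts]);u=u[:,:2]/u[:,2:]
    x,y=u.T;A=np.c_[x*x,x*y,y*y,x,y,np.ones_like(x)]
    s=np.abs(A).max(0);q=np.linalg.svd(A/s)[2][-1]/s
    Q=np.array([[q[0],q[1]/2,q[3]/2],[q[1]/2,q[2],q[4]/2],[q[3]/2,q[4]/2,q[5]]])
    w,V=np.linalg.eigh(Q)
    if (w>0).sum()==1:w=-w
    o=np.argsort(-w);w=w[o];V=V[:,o]   # w0>=w1>0>w2
    out=[]
    for sg in(1,-1):
        g=np.sqrt((w[0]-w[1])/(w[0]-w[2]));h=np.sqrt((w[1]-w[2])/(w[0]-w[2]))
        n=V@np.array([sg*g,0,h]);k=r/np.sqrt(-w[0]*w[2])
        C=V@np.array([sg*k*w[2]*g,0,k*w[0]*h])*1.0
        # centre = z0-scaled standard formula
        for a in(1,-1):
            Cc=a*C
            if Cc[2]>0: CC=Cc
        if n@CC>0:n=-n
        out.append((R.T@(CC-t),R.T@n))
    return out
E
python3 - <<'E'
from circ import *
import json
m=json.load(open("w2.json"));i=cv2.imread("pics/w2.png");hsv=cv2.cvtColor(i,cv2.COLOR_BGR2HSV)
# synthetic check
th=np.linspace(0,6.28,60)[:-1];C0=np.array([700,250,247.]);n0=np.array([-.95,.17,-.25]);n0/=np.linalg.norm(n0)
a=np.cross(n0,[0,0,1]);a/=np.linalg.norm(a);b=np.cross(n0,a)
print("synt",n0.round(3),[(c.round(2),n.round(3)) for c,n in circle_pose(m,[proj(m,C0+35*(np.cos(t)*a+np.sin(t)*b)) for t in th],35)])
def show(mk,r,name):
    cs=cv2.findContours(mk,cv2.RETR_EXTERNAL,cv2.CHAIN_APPROX_NONE)[0]
    c=[k for k in cs if cv2.pointPolygonTest(k,(287,184),False)>=0][0];c=cv2.convexHull(c)
    e=cv2.fitEllipse(c);e=(e[0],(e[1][0]+.8,e[1][1]+.8),e[2])
    pts=[(e[0][0]+e[1][0]/2*np.cos(t)*np.cos(np.radians(e[2]))-e[1][1]/2*np.sin(t)*np.sin(np.radians(e[2])),e[0][1]+e[1][0]/2*np.cos(t)*np.sin(np.radians(e[2]))+e[1][1]/2*np.sin(t)*np.cos(np.radians(e[2]))) for t in th]
    for C,n in circle_pose(m,pts,r):print(name,np.round(e[0]+e[1],1),C.round(1),n.round(3),"tilt",np.arcsin(-n[2]).round(3),"head",np.arctan2(-n[1],-n[0]).round(3))
g=hsv[...,2];S=hsv[...,1]
ring=cv2.inRange(hsv,(10,0,120),(60,70,255));full=ring.copy()
cv2.circle(full,(287,183),12,255,-1)
roi=np.zeros_like(full);roi[155:212,250:325]=255
show(full&roi,35,"ring")
dark=np.uint8((g<85)*255);inner=np.zeros_like(dark);inner[165:200,262:312]=255
show(cv2.morphologyEx(cv2.bitwise_and(cv2.bitwise_not(ring),inner),cv2.MORPH_OPEN,np.ones((3,3))),20,"darkouter")
print(i[184,287],i[165,287])
E
```

```text
synt [-0.953  0.171 -0.251] [(array([701.74, 249.41, 250.48]), array([-0.363, -0.029,  0.931])), (array([700., 250., 247.]), array([-0.953,  0.171, -0.251]))]
ring [286.8 183.9  48.3  60.9] [712.2 249.6 240.9] [-0.436 -0.07   0.897] tilt -1.114 head 0.16
ring [286.8 183.9  48.3  60.9] [710.6 250.4 237.7] [-0.965  0.214 -0.153] tilt 0.154 head -0.218
darkouter [286.8 183.   27.2  36.9] [695.1 251.9 247.5] [-0.344 -0.04   0.938] tilt -1.217 head 0.114
darkouter [286.8 183.   27.2  36.9] [694.5 252.1 246.4] [-0.955  0.171 -0.242] tilt 0.245 head -0.178
[118 123 111] [160 173 174]
```

```bash
cat > edge.py <<'E'
from circ import *
from scipy.ndimage import map_coordinates
def edges(i,c,ax,ang,s0,s1,sign,n=120):
    """sub-pixel steepest step of red along radii of an ellipse (scale s0..s1)"""
    R=i[...,2].astype(float);R=cv2.GaussianBlur(R,(0,0),.6);P=[]
    s=np.linspace(s0,s1,61)
    for t in np.linspace(0,2*np.pi,n,endpoint=False):
        d=np.array([ax[0]/2*np.cos(t)*np.cos(ang)-ax[1]/2*np.sin(t)*np.sin(ang),ax[0]/2*np.cos(t)*np.sin(ang)+ax[1]/2*np.sin(t)*np.cos(ang)])
        p=np.array(c)[:,None]+d[:,None]*s
        g=sign*np.gradient(map_coordinates(R,[p[1],p[0]],order=3));g=np.clip(g,0,None)
        k=g.argmax();w=slice(max(0,k-5),k+6)
        P.append(np.array(c)+d*(s[w]*g[w]).sum()/g[w].sum())
    P=np.array(P)
    for _ in range(3):
        e=cv2.fitEllipseDirect(P.astype(np.float32))
        a=np.radians(e[2]);q=(P-e[0])@np.array([[np.cos(a),-np.sin(a)],[np.sin(a),np.cos(a)]])
        r=np.hypot(q[:,0]/e[1][0]*2,q[:,1]/e[1][1]*2)-1;P=P[abs(r)<max(.015,2*np.median(abs(r)))]
    return P,e,abs(r).mean()
def report(m,i,c,ax,ang,s0,s1,sign,r,name):
    P,e,res=edges(i,c,ax,ang,s0,s1,sign)
    C,n=min(circle_pose(m,P,r),key=lambda q:q[1][0])
    print(name,np.round(e[0]+e[1]+(e[2],),1),len(P),round(res,4),C.round(1),n.round(3),"tilt",np.arcsin(-n[2]).round(3),"head",np.arctan2(-n[1],-n[0]).round(3));return P
E
python3 - <<'E'
from edge import *
import json
m=json.load(open("w2.json"));i=cv2.imread("pics/w2.png")
report(m,i,(287.2,184),(61.5,45.5),0,.85,1.15,-1,35,"outer")
report(m,i,(287.2,183),(35.5,26.3),0,.87,1.2,1,20,"mid")
report(m,i,(287.2,183),(25.5,19.5),0,.8,1.2,-1,14,"glass")
E
```

```text
outer [287.  184.5  45.8  61.6  92.9] 117 0.0038 [708.2 250.8 239.7] [-0.957  0.172 -0.235] tilt 0.237 head -0.178
mid [286.9 183.   25.9  35.5  92.8] 118 0.0042 [705.1 251.1 240.8] [-0.952  0.173 -0.253] tilt 0.256 head -0.18
glass [286.8 182.6  18.8  24.8  92.3] 101 0.0065 [705.4 251.1 240.5] [-0.963  0.167 -0.214] tilt 0.215 head -0.171
```

Tilt ≈ 0.24, heading ≈ −0.178 agree. A second view 90 mm to the side gives the range, on the way to the jig.

Emit:
move_arm(
  deltas=[
    [0,-15,0,0,0,0,1],
    [0,-20,0,0,0,0,1],
    [0,-20,0,0,0,0,1],
    [0,-20,0,0,0,0,1],
    [0,-15,0,0,0,0,1],
    [0,0,0,0,0,0,1],
    [0,0,0,0,0,0,1],
    [0,0,0,0,0,0,1],
    [0,0,0,0,0,0,1],
    [0,0,0,0,0,0,1],
  ],
)

```text
clock: 4.2
ee_pos: [455.6, 180.8, 454.6]
tcp_rot: [0.251, 2.257, -0.116]
contact_force: [-0.4, 0.7, 0.7]
gripper_width: 91.8
gripper_force: 0.0
```

Run:
```python
from edge import *
import json
m=camera_model("wrist");i=np.ascontiguousarray(camera("wrist")[:,:,::-1]);cv2.imwrite("pics/w3.png",i)
json.dump({k:np.array(v).tolist() for k,v in m.items()},open("w3.json","w"))
C0=np.array([707,251,240.]);n0=np.array([-.956,.172,-.237])
a=np.cross(n0,[0,0,1]);a/=np.linalg.norm(a);b=np.cross(n0,a)
m2=json.load(open("w2.json"));i2=cv2.imread("pics/w2.png")
for r,sg,nm in((35,-1,"outer"),(20,1,"mid"),(14,-1,"glass")):
    res=[]
    for mm,ii in((m,i),(m2,i2)):
        e=cv2.fitEllipse(np.array([proj(mm,C0+r*(np.cos(t)*a+np.sin(t)*b)) for t in np.linspace(0,6.2,50)],np.float32))
        P=report(mm,ii,e[0],e[1],np.radians(e[2]),.83,1.17,sg,r,nm)
        # radius-free centre ray: direction of the recovered centre
        C,n=min(circle_pose(mm,P,r),key=lambda q:q[1][0]);res.append(proj(mm,C))
    X=tri([m,m2],res);print("  tri",X.round(1))
```

```text
outer [372.7 175.4  45.   67.4 105.6] 120 0.0038 [709.6 255.3 239. ] [-0.959  0.164 -0.231] tilt 0.234 head -0.17
outer [287.  184.5  45.9  61.5  92.9] 117 0.0038 [708.4 250.7 239.6] [-0.957  0.173 -0.234] tilt 0.236 head -0.179
  tri [695.6 252.  246.5]
mid [371.8 173.9  25.4  38.6 104.8] 91 0.0096 [709.3 254.7 238.7] [-0.958  0.156 -0.241] tilt 0.243 head -0.161
mid [286.8 183.   25.9  35.5  92.8] 119 0.0045 [705.2 251.1 240.7] [-0.952  0.173 -0.252] tilt 0.255 head -0.18
  tri [697.3 251.9 245.1]
glass [370.9 173.5  18.   27.3 106.7] 106 0.0251 [703.6 252.5 241.4] [-0.952  0.195 -0.235] tilt 0.237 head -0.202
glass [286.8 182.6  18.7  24.8  92.3] 101 0.0062 [705.7 251.  240.3] [-0.963  0.166 -0.213] tilt 0.214 head -0.171
  tri [699.9 251.6 243.4]
```

Emit:
move_arm(
  deltas=[
    [0,-15,0,0,0,0,1],
    [0,-20,0,0,0,0,1],
    [0,-20,0,0,0,0,1],
    [0,-15,0,0,0,0,1],
    [0,-10,0,0,0,0,1],
    [0,0,0,0,0,0,1],
    [0,0,0,0,0,0,1],
    [0,0,0,0,0,0,1],
    [0,0,0,0,0,0,1],
    [0,0,0,0,0,0,1],
  ],
)

```text
clock: 5.25
ee_pos: [455.6, 100.6, 454.7]
tcp_rot: [0.251, 2.257, -0.117]
contact_force: [0.1, -0.8, 0.8]
gripper_width: 92.0
gripper_force: 0.0
```

Run:
```python
from edge import *
import json
m=camera_model("wrist");i=np.ascontiguousarray(camera("wrist")[:,:,::-1]);cv2.imwrite("pics/w4.png",i)
json.dump({k:np.array(v).tolist() for k,v in m.items()},open("w4.json","w"))
V=[(m,i)]+[(json.load(open(f"w{k}.json")),cv2.imread(f"pics/w{k}.png")) for k in(3,2)]
C0=np.array([697,252,245.5]);n0=np.array([-.956,.17,-.236])
a=np.cross(n0,[0,0,1]);a/=np.linalg.norm(a);b=np.cross(n0,a)
for r,sg,nm in((33.8,-1,"outer"),(19.5,1,"mid"),(13.7,-1,"glass")):
    res=[]
    for mm,ii in V:
        e=cv2.fitEllipse(np.array([proj(mm,C0+r*(np.cos(t)*a+np.sin(t)*b)) for t in np.linspace(0,6.2,50)],np.float32))
        P=report(mm,ii,e[0],e[1],np.radians(e[2]),.83,1.17,sg,r,nm)
        C,n=min(circle_pose(mm,P,r),key=lambda q:q[1][0]);res.append(proj(mm,C))
    M=[v[0] for v in V];X=tri(M,res);print("  tri",X.round(1),[(proj(q,X)-p).round(1) for q,p in zip(M,res)])
s=get_state();print(s["ee_pos"],s["joint_pos"].round(3))
```

```text
outer [455.6 167.   42.   74.4 111.2] 119 0.0039 [698.8 253.7 244.9] [-0.958  0.161 -0.237] tilt 0.24 head -0.167
outer [372.7 175.4  45.   67.4 105.6] 120 0.0039 [699.9 253.  244.2] [-0.959  0.165 -0.231] tilt 0.233 head -0.17
outer [287.  184.5  45.8  61.6  92.8] 119 0.004 [698.7 251.7 244.8] [-0.957  0.172 -0.236] tilt 0.238 head -0.178
  tri [695.6 252.  246.5] [array([-0. , -0.1]), array([0., 0.]), array([0. , 0.1])]
mid [455.4 165.3  23.5  43.5 110.9] 120 0.0047 [694.9 252.  246.5] [-0.95   0.172 -0.262] tilt 0.265 head -0.179
mid [372.5 173.8  25.2  39.4 105. ] 120 0.0043 [696.4 252.4 245.6] [-0.949  0.168 -0.265] tilt 0.268 head -0.176
mid [286.8 183.   25.9  35.5  92.8] 120 0.0043 [698.3 251.8 244.5] [-0.952  0.173 -0.253] tilt 0.256 head -0.18
  tri [695.  252.1 246.3] [array([-0. , -0.1]), array([ 0., -0.]), array([0. , 0.1])]
glass [455.4 164.7  17.2  29.7 111.7] 90 0.0076 [702.2 256.1 242.2] [-0.964  0.161 -0.21 ] tilt 0.212 head -0.165
glass [372.5 173.2  18.3  27.1 105.1] 93 0.0083 [701.3 253.7 242.7] [-0.963  0.154 -0.219] tilt 0.221 head -0.159
glass [286.8 182.6  18.7  24.8  92.4] 99 0.006 [699.4 251.7 243.7] [-0.962  0.168 -0.215] tilt 0.216 head -0.172
  tri [694.7 252.1 246.2] [array([ 0., -0.]), array([0., 0.]), array([-0., -0.])]
[455.61762532 100.44942669 454.68392949] [-0.559 -0.08   0.083  2.279  1.238  0.553 -0.103]
```

Lens found at (695.3, 252, 246.4), tilt 0.238, heading −0.174. Now to the jig for a near view.

Emit:
move_arm(
  deltas=[
    [12,-31,-8,0.92,4.07,0,1],
    [12,-31,-8,0.92,4.07,0,1],
    [12,-31,-8,0.92,4.07,0,1],
    [12,-31,-8,0.92,4.07,0,1],
    [12,-31,-8,0.92,4.07,0,1],
    [12,-31,-8,0.92,4.07,0,1],
    [12,-31,-8,0.92,4.07,0,1],
    [12,-31,-8,0.92,4.07,0,1],
    [12,-31,-8,0.92,4.07,0,1],
    [12,-31,-8,0.92,4.07,0,1],
  ],
)

```text
clock: 6.3
ee_pos: [561.4, -174.0, 382.4]
tcp_rot: [0.324, 2.907, -0.05]
contact_force: [0.8, -0.4, 0.8]
gripper_width: 91.8
gripper_force: 0.0
```

Emit:
move_arm(
  deltas=[
    [12,-31,-15,0.92,4.07,0,1],
    [13,-31,-15,0.92,4.07,0,1],
    [0,-7,-15,0,0,3.75,1],
    [0,0,0,0,0,3.75,1],
    [0,0,0,0,0,0,1],
    [0,0,0,0,0,0,1],
    [0,0,0,0,0,0,1],
    [0,0,0,0,0,0,1],
    [0,0,0,0,0,0,1],
    [0,0,0,0,0,0,1],
  ],
)

```text
clock: 7.3
ee_pos: [585.9, -241.9, 338.2]
tcp_rot: [0.14, 3.063, -0.022]
contact_force: [-0.4, -0.9, 0.7]
gripper_width: 91.7
gripper_force: 0.0
```

Run:
```python
from h import *
import json
from scipy.spatial.transform import Rotation as R
s=get_state();m=camera_model("wrist");i=np.ascontiguousarray(camera("wrist")[:,:,::-1]);cv2.imwrite("pics/j1.png",i)
json.dump({k:np.array(v).tolist() for k,v in m.items()},open("j1.json","w"))
print(s["ee_pos"],"\n",R.from_rotvec(s["tcp_rot"]).as_matrix().round(3),s["joint_pos"].round(2))
cv2.imwrite("pics/j1v.png",cv2.resize(i[0:280,80:453],(800,600),interpolation=cv2.INTER_CUBIC))
for X in((588.6,-283.9,111),(524,-278,45),(500,-276,58)):print(proj(m,X).round(1))
```

```text
[ 585.91185303 -241.86804802  338.23752935] 
 [[-0.993  0.091  0.075]
 [ 0.09   0.996 -0.018]
 [-0.076 -0.011 -0.997]] [ 0.09  0.5   0.35  1.71 -0.23  0.89  2.01]
[203.5 200.9]
[212.9 111.4]
[209.   83.1]
```

View pics/j1v.png

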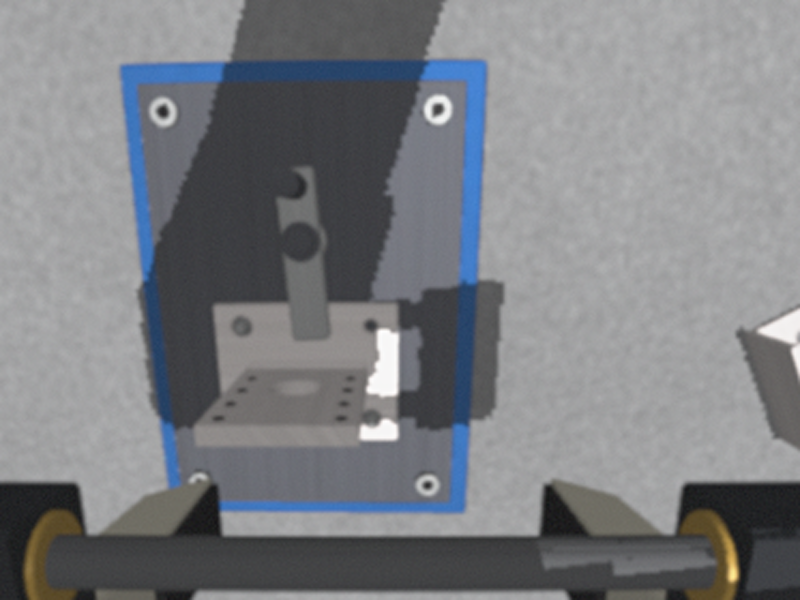

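The view shows the pin's top at crop (292,185), pivot screw at (300,240), nose at (310,338), foot corners (214,304), (398,302), (398,440), and the web's top strip around (282,437) with bore at (297,387).

Run:
```python
from h import *
import json
m=json.load(open("j1.json"));T=lambda x,y:((x+.5)/2.1448-.5+80,(y+.5)/2.1429-.5)
def W(n,p,z):
    X=plane(m,T(*p),z);print(n,X.round(1));return X
pin=W("pintop",(292,185),58);piv=W("screw",(300,240),38)
def ang(d):return np.arctan2(d[1],d[0])
l=W("L",(293,338),31)-W("L",(278,198),31);r=W("R",(328,335),31)-W("R",(313,170),31);print("bar ang",ang(l),ang(r),"pin->piv",ang(piv-pin),np.linalg.norm((piv-pin)[:2]))
a=W("footA",(214,304),21);b=W("footB",(398,302),21);c=W("footC",(398,440),21)
print("foot y-edge yaw",ang(a-b)-np.pi/2,"x-edge",ang(c-b),"centre",((a+c)/2).round(1))
w=[W("webtop",q,111) for q in((206,427),(366,429),(359,445),(196,444))];print("web c",np.mean(w,0).round(1),ang(w[0]-w[1])-np.pi/2,ang(w[3]-w[2])-np.pi/2)
J=[W("jig",q,15) for q in((122,66),(486,61),(464,512))];print("jigyaw",ang(J[0]-J[1])-np.pi/2,ang(J[2]-J[1]),"c",(J[0]+J[2])/2)
S=[W("scr",q,17) for q in((163,111),(438,109),(428,485),(199,483))];print(np.mean(S,0))
```

```text
pintop [ 503.  -270.4   58. ]
screw [ 525.1 -272.8   38. ]
L [ 569.9 -283.2   31. ]
L [ 506.1 -281.3   31. ]
R [ 570.  -266.2   31. ]
R [ 496.  -264.1   31. ]
bar ang -0.029633424165175136 -0.027838045719849918 pin->piv -0.10984374192157588 22.17976063036062
footA [ 551.3 -321.4   21. ]
footB [ 558.7 -231.4   21. ]
footC [ 630.4 -237.3   21. ]
foot y-edge yaw -3.223789252313207 x-edge -0.08210065771396269 centre [ 590.9 -279.4   21. ]
webtop [ 585.1 -305.4  111. ]
webtop [ 591.  -247.3  111. ]
webtop [ 597.  -250.5  111. ]
webtop [ 591.4 -310.3  111. ]
web c [ 591.1 -278.4  111. ] -3.2425542205581754 -3.2349671508484708
jig [ 441.2 -346.9   15. ]
jig [ 456.  -183.4   15. ]
jig [ 679.  -204.1   15. ]
jigyaw -3.231542666276394 -0.09259017392490493 c [ 560.10716116 -275.50659626   15.        ]
scr [ 462.5 -331.    17. ]
scr [ 474.2 -206.2   17. ]
scr [ 659.6 -223.2   17. ]
scr [ 647.7 -348.8   17. ]
[ 560.99503291 -277.29623755   17.        ]
```

Bar at θ≈0.06, pivot ≈(525,−273), pin ≈(502,−272), fitting ≈(590.5,−280), jig yaw −0.091. Move over the pin, descend to TCP z 220 (tips just above the screw head).

Emit:
move_arm(
  deltas=[
    [-28,-10,0,0.35,1.43,0,1],
    [-28,-10,0,0.35,1.43,0,1],
    [-28,-10,-8,0.33,1.43,0,1],
    [0,0,-20,0,0,0,1],
    [0,0,-25,0,0,0,1],
    [0,0,-25,0,0,0,1],
    [0,0,-25,0,0,0,1],
    [0,0,-15,0,0,0,1],
    [0,0,0,0,0,0,1],
    [0,0,0,0,0,0,1],
  ],
)

```text
clock: 8.35
ee_pos: [502.0, -272.4, 220.3]
tcp_rot: [-0.144, -3.138, 0.0]
contact_force: [0.5, -0.1, 0.5]
gripper_width: 91.9
gripper_force: 0.0
```

Emit:
move_arm(
  deltas=[
    [0,0,0,0,0,0,0.5],
    [0,0,0,0,0,0,0.3],
    [0,0,0,0,0,0,0.1],
    [0,0,0,0,0,0,0],
    [0,0,0,0,0,0,0],
    [0,0,0,0,0,0,0],
    [0,0,0,0,0,0,0],
    [0,0,0,0,0,0,0],
    [0,0,0,0,0,0,0],
    [0,0,0,0,0,0,0],
  ],
)

```text
clock: 9.35
ee_pos: [501.6, -272.5, 219.8]
tcp_rot: [-0.143, -3.137, 0.001]
contact_force: [-2.6, -3.2, -0.1]
gripper_width: 16.1
gripper_force: 1.7
```

Emit:
move_arm(
  deltas=[
    [0,0,0,0,0,0,0],
    [0,0,0,0,0,0,0],
    [0,0,0,0,0,0,0],
    [0,0,0,0,0,0,0],
    [0.4,-4.8,0,0,0,0,0],
    [1.2,-4.6,0,0,0,0,0],
    [2.2,-4.3,0,0,0,0,0],
    [0,0,0,0,0,0,0],
    [0,0,0,0,0,0,0],
    [0,0,0,0,0,0,0],
  ],
)

```text
clock: 10.35
ee_pos: [504.1, -283.0, 219.7]
tcp_rot: [-0.14, -3.132, -0.01]
contact_force: [-7.9, 7.9, 12.6]
gripper_width: 10.7
gripper_force: 30.0
```

Emit:
move_arm(
  deltas=[
    [3,-3.8,0,0,0,0,0],
    [0,0,0,0,0,0,0],
    [3.6,-3.1,0,0,0,0,0],
    [0,0,0,0,0,0,0],
    [4.2,-2.3,0,0,0,0,0],
    [0,0,0,0,0,0,0],
    [5.5,-1.6,0,0,0,0,0],
    [0,0,0,0,0,0,0],
    [0,0,0,0,0,0,0],
    [0,0,0,0,0,0,0],
  ],
)

```text
clock: 11.35
ee_pos: [519.0, -297.3, 219.7]
tcp_rot: [-0.145, -3.131, -0.002]
contact_force: [-9.6, -0.8, 8.3]
gripper_width: 11.0
gripper_force: 30.0
```

Run:
```python
from h import *
import json
s=get_state();print(s["ee_pos"],s["contact_force"].round(1),s["gripper_width"])
m=camera_model("wrist");i=camera("wrist")[:,:,::-1];cv2.imwrite("pics/b1.png",i)
```

```text
[ 519.01290799 -297.34898324  219.7045527 ] [-9.6 -0.8  8.3] 11.008998258481741
```

View pics/b1.png

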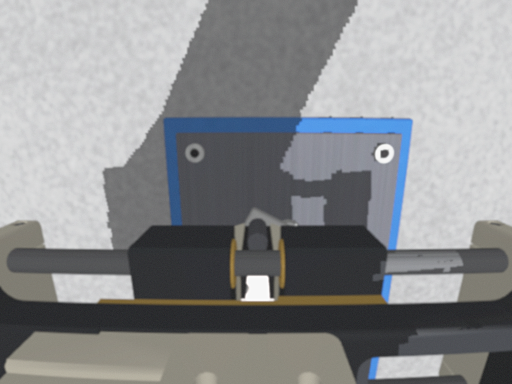

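The pin sits between the fingers at (258,240), carried round with them: bar now at about θ≈1.39. A small last push, then open and rise.

Emit:
move_arm(
  deltas=[
    [1.5,0,0,0,0,0,0],
    [1.5,0,0,0,0,0,0],
    [0,0,0,0,0,0,0],
    [0,0,0,0,0,0,0.2],
    [0,0,0,0,0,0,0.35],
    [0,0,0,0,0,0,0.5],
    [0,0,0,0,0,0,0.5],
    [0,0,0,0,0,0,0.5],
    [0,0,5,0,0,0,0.5],
    [0,0,10,0,0,0,0.5],
  ],
)

```text
clock: 12.4
ee_pos: [524.6, -296.3, 234.7]
tcp_rot: [-0.143, -3.136, -0.001]
contact_force: [-0.2, -0.5, -0.4]
gripper_width: 45.9
gripper_force: 0.0
```

Emit:
move_arm(
  deltas=[
    [0,0,30,0,0,0,0.6],
    [0,0,35,0,0,0,0.8],
    [0,0,30,0,0,8.2,1],
    [8,6,0,0,0,8.2,1],
    [8,6,0,0,0,8.2,1],
    [8,6,0,0,0,8.2,1],
    [8,6,0,0,0,8.2,1],
    [8,6,0,0,0,8.2,1],
    [8,6,0,0,0,8.2,1],
    [8,5,0,0,0,8.2,1],
  ],
)

```text
clock: 13.4
ee_pos: [575.1, -258.1, 326.7]
tcp_rot: [1.452, -2.773, -0.006]
contact_force: [-1.0, 0.3, -2.2]
gripper_width: 91.6
gripper_force: 0.0
```

Emit:
move_arm(
  deltas=[
    [4,0,0,0,0,8.2,1],
    [0,0,0,0,0,8.2,1],
    [0,0,0,0,0,8,1],
    [0,0,0,0,0,0,1],
    [0,0,0,0,0,0,1],
    [0,0,0,0,0,0,1],
    [0,0,0,0,0,0,1],
    [0,0,0,0,0,0,1],
    [0,0,0,0,0,0,1],
    [0,0,0,0,0,0,1],
  ],
)

```text
clock: 14.4
ee_pos: [578.4, -253.8, 320.8]
tcp_rot: [1.925, -2.45, -0.02]
contact_force: [0.3, -0.8, 0.1]
gripper_width: 92.1
gripper_force: 0.0
```

Run:
```python
from h import *
import json
from scipy.spatial.transform import Rotation as R
s=get_state();m=camera_model("wrist");i=np.ascontiguousarray(camera("wrist")[:,:,::-1]);cv2.imwrite("pics/j2.png",i)
json.dump({k:np.array(v).tolist() for k,v in m.items()},open("j2.json","w"))
print(s["ee_pos"],"\n",R.from_rotvec(s["tcp_rot"]).as_matrix().round(3),s["joint_pos"].round(2))
cv2.imwrite("pics/j2v.png",cv2.resize(i[0:280,80:453],(800,600),interpolation=cv2.INTER_CUBIC))
```

```text
[ 578.43220877 -253.76425421  320.77664624] 
 [[-0.237 -0.971 -0.028]
 [-0.972  0.237 -0.006]
 [ 0.012  0.026 -1.   ]] [ 1.17  0.99 -1.34  1.64  0.98  1.37  2.57]
```

View pics/j2v.png

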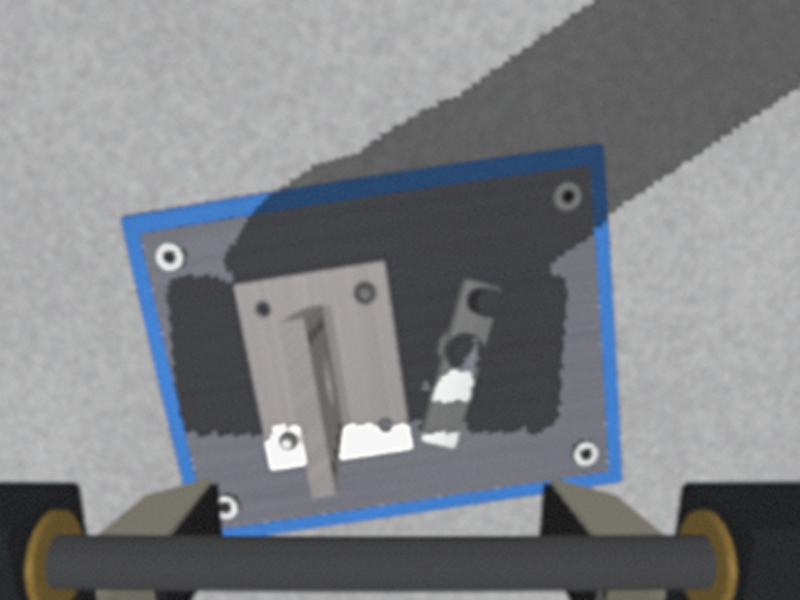

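The bar is open with nose at crop (440,445), pin (485,300); the web top strip runs (300,320)–(320,490). But joint 7 hit its limit, so I must turn the other way; first check the bar's angle and fitting position.

Run:
```python
from h import *
import json
m=json.load(open("j2.json"));T=lambda x,y:((x+.5)/2.1448-.5+80,(y+.5)/2.1429-.5)
W=lambda p,z:plane(m,T(*p),z)
ang=lambda d:np.arctan2(d[1],d[0])
for p,q in(((464,280),(423,438)),((500,290),(457,448))):
    a,b=W(p,31),W(q,31);print("bar edge",a.round(1),b.round(1),ang(b-a)+.091)
print("pintop",W((486,301),58),"screw",W((463,350),38))
a,b,c=W((235,284),21),W((385,262),21),W((412,449),21);print("foot",a.round(1),b.round(1),c.round(1),"yaw",ang(a-b),ang(c-b)-np.pi/2,"c",((a+W((412,449),21))/2).round(1))
w=[W(q,111) for q in((284,319),(305,319),(335,490),(313,497))];print("web",np.round(w,1),np.mean(w,0).round(1),ang(w[3]-w[0])-np.pi/2,ang(w[2]-w[1])-np.pi/2)
S=[W(q,17) for q in((169,257),(567,197),(586,454),(226,507))];print("jig",np.mean(S,0))
```

```text
bar edge [ 519.1 -305.    31. ] [ 553.1 -238.    31. ] 1.1921590437027438
bar edge [ 504.1 -296.9   31. ] [ 538.4 -229.2   31. ] 1.193726292294214
pintop [ 516.28035596 -296.07116007   58.        ] screw [ 526.89381921 -275.55129896   38.        ]
foot [ 620.5 -328.    21. ] [ 551.2 -321.    21. ] [ 559.3 -230.9   21. ] yaw -0.10058389928793167 -0.08959866646603287 c [ 589.9 -279.5   21. ]
web [[ 589.8 -310.7  111. ]
 [ 583.4 -309.1  111. ]
 [ 588.8 -251.   111. ]
 [ 596.8 -250.4  111. ]] [ 589.7 -280.3  111. ] -0.11474096904927711 -0.09393015368335256
jig [ 560.54288542 -276.35217204   17.        ]
```

θ≈1.19: clear, but short of a quarter turn. I turn the tool back the other way and nudge the pin further with shut fingers.

Emit:
move_arm(
  deltas=[
    [-9,-4.3,0,0.03,-0.16,-8.2,0.5],
    [-9,-4.3,0,0.03,-0.16,-8.2,0.2],
    [-9,-4.3,0,0.03,-0.16,-8.2,0],
    [-9,-4.3,0,0.03,-0.16,-8.2,0],
    [-9,-4.3,0,0.03,-0.16,-8.2,0],
    [-9,-4.3,0,0.03,-0.16,-8.2,0],
    [-9,-4.3,0,0.03,-0.16,-8.2,0],
    [-9,-4.3,0,0.03,-0.16,-8.2,0],
    [-9,-4.3,0,0.03,-0.16,-8.2,0],
    [-5,-4.3,0,0.03,-0.16,-8,0],
  ],
)

```text
clock: 15.45
ee_pos: [491.6, -297.2, 319.4]
tcp_rot: [0.16, 3.122, 0.025]
contact_force: [-0.1, 0.7, -0.5]
gripper_width: 16.2
gripper_force: 0.0
```

Run:
```python
from h import *
from scipy.spatial.transform import Rotation as R
s=get_state();print(s["ee_pos"],"\n",R.from_rotvec(s["tcp_rot"]).as_matrix().round(3),s["joint_pos"].round(2),s["gripper_width"])
```

```text
[ 491.5599346  -297.18615066  319.39069025] 
 [[-0.995  0.102  0.016]
 [ 0.102  0.995  0.015]
 [-0.014  0.017 -1.   ]] [ 1.33  0.75 -1.17  1.81  0.76  1.11  1.36] 16.17517363985359
```

Emit:
move_arm(
  deltas=[
    [0,0,-25,-0.43,0.45,0,0],
    [0,0,-25,-0.43,0.45,0,0],
    [0,0,-25,0,0,0,0],
    [0,0,-20,0,0,0,0],
    [0,0,-4.5,0,0,0,0],
    [4,0,0,0,0,0,0],
    [4,0,0,0,0,0,0],
    [4,0,0,0,0,0,0],
    [2,0,0,0,0,0,0],
    [2,0,0,0,0,0,0],
  ],
)

```text
clock: 16.45
ee_pos: [508.0, -298.3, 220.6]
tcp_rot: [-0.153, -3.137, 0.004]
contact_force: [-3.6, -3.0, -0.3]
gripper_width: 0.6
gripper_force: 2.2
```

Emit:
move_arm(
  deltas=[
    [0,0,0,0,0,0,0],
    [0,0,0,0,0,0,0],
    [0,0,0,0,0,0,0],
    [-6,0,0,0,0,0,0],
    [0,0,20,0,0,0,0],
    [0,0,30,0,0,0,0.3],
    [0,0,30,0,0,0,0.6],
    [0,0,30,0,0,0,1],
    [9,6,0,0,0,-8,1],
    [9,6,0,0,0,-8,1],
  ],
)

```text
clock: 17.45
ee_pos: [521.4, -284.2, 333.2]
tcp_rot: [0.593, 3.08, 0.0]
contact_force: [0.4, 0.4, 0.1]
gripper_width: 36.0
gripper_force: 0.0
```

Emit:
move_arm(
  deltas=[
    [7.6,0.5,0,0,0,-8.15,1],
    [7.6,0.5,0,0,0,-8.15,1],
    [7.6,0.5,0,0,0,-8.15,1],
    [7.6,0.5,0,0,0,-8.15,1],
    [7.6,0.5,0,0,0,-8.15,1],
    [7.6,0.5,0,0,0,-8.15,1],
    [7.6,0.5,0,0,0,-8.15,1],
    [7.6,0.5,0,0,0,-8.15,1],
    [7.6,0.5,0,0,0,-8.2,1],
    [0,0,0,0,0,0,1],
  ],
)

```text
clock: 18.45
ee_pos: [590.4, -278.4, 332.2]
tcp_rot: [2.311, 2.124, 0.005]
contact_force: [-0.7, 0.1, 0.3]
gripper_width: 92.0
gripper_force: 0.0
```

Run:
```python
from h import *
from scipy.spatial.transform import Rotation as R
s=get_state();Rt=R.from_rotvec(s["tcp_rot"])
y=-.0925;ex=np.array([np.cos(y),np.sin(y),0]);ey=np.array([-np.sin(y),np.cos(y),0])
G=R.from_matrix(np.c_[ey,ex,[0,0,-1]])
print(s["ee_pos"],(G*Rt.inv()).as_rotvec(degrees=True).round(2),s["joint_pos"].round(2),s["gripper_width"])
```

```text
[ 590.40739534 -278.40382863  332.19001589] [ 0.    0.25 -0.49] [ 0.94  0.68 -0.79  1.6   0.52  1.08 -0.07] 92.00056230261409
```

Emit:
move_arm(
  deltas=[
    [0,-1.5,-20,0,0.25,-0.5,1],
    [0,0,-20,0,0,0,1],
    [0,0,-20,0,0,0,1],
    [0,0,-15,0,0,0,1],
    [0,0,-5,0,0,0,1],
    [0,0,0,0,0,0,0.5],
    [0,0,0,0,0,0,0.2],
    [0,0,0,0,0,0,0.1],
    [0,0,0,0,0,0,0],
    [0,0,0,0,0,0,0],
  ],
)

```text
clock: 19.45
ee_pos: [589.0, -282.0, 250.6]
tcp_rot: [-2.323, -2.114, 0.005]
contact_force: [0.8, -0.2, -0.0]
gripper_width: 56.3
gripper_force: 0.0
```

Emit:
move_arm(
  deltas=[
    [0,0,0,0,0,0,0],
    [0,0,0,0,0,0,0],
    [0,0,0,0,0,0,0],
    [0,0,0,0,0,0,0],
    [0,0,0,0,0,0,0],
    [0,0,0,0,0,0,0],
    [0,0,0,0,0,0,0],
    [0,0,0,0,0,0,0],
    [0,0,0,0,0,0,0],
    [0,0,0,0,0,0,0],
  ],
)

```text
clock: 20.45
ee_pos: [589.6, -281.8, 250.3]
tcp_rot: [-2.323, -2.114, 0.003]
contact_force: [5.9, -0.3, -2.5]
gripper_width: 8.0
gripper_force: 30.0
```

Emit:
move_arm(
  deltas=[
    [1,0,0,0,0,0,0],
    [0,0,3,0,0,0,0],
    [0,0,4,0,0,0,0],
    [0,0,5,0,0,0,0],
    [0,0,6,0,0,0,0],
    [0,0,10,0,0,0,0],
    [0,0,15,0,0,0,0],
    [0,0,20,0,0,0,0],
    [0,0,20,0,0,0,0],
    [0,0,17,0,0,0,0],
  ],
)

```text
clock: 21.45
ee_pos: [589.8, -281.8, 352.3]
tcp_rot: [-2.323, -2.114, 0.005]
contact_force: [0.3, -0.4, -2.4]
gripper_width: 7.9
gripper_force: 30.0
```

Run:
```python
from h import *
s=get_state();print(s["ee_pos"],s["contact_force"].round(1),s["gripper_width"],s["joint_pos"].round(2))
import json
m=camera_model("wrist");i=camera("wrist")[:,:,::-1];cv2.imwrite("pics/l1.png",i)
json.dump({k:np.array(v).tolist() for k,v in m.items()},open("l1.json","w"))
t=camera("top")[:,:,::-1];cv2.imwrite("pics/top1.png",t)
a=cv2.resize(i,(400,300));b=cv2.resize(t[150:225,278:378],(400,300),interpolation=cv2.INTER_CUBIC);cv2.imwrite("pics/l1v.png",np.hstack([a,b]))
```

```text
[ 589.81008271 -281.75502054  352.25280585] [ 0.3 -0.4 -2.4] 7.861075955337856 [ 0.94  0.66 -0.8   1.58  0.51  1.13 -0.07]
```

View pics/l1v.png

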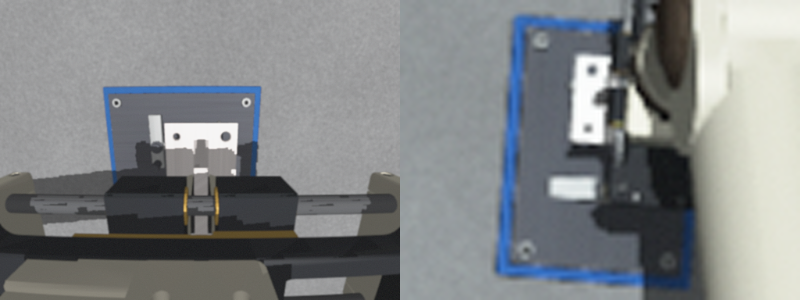

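Fitting is up, foot visible at (165–238,124) in the left tile; turnbutton now lies parallel to the web's line (right tile, (572,188)), i.e. about a quarter turn. I measure where the foot sits in the gripper.

Run:
```python
from h import *
import json
from scipy.spatial.transform import Rotation as R
s=get_state();Rt=R.from_rotvec(s["tcp_rot"]);m=json.load(open("l1.json"));i=cv2.imread("pics/l1.png")
g=cv2.cvtColor(i,cv2.COLOR_BGR2GRAY).astype(float)
def tool(px,z): # ray to plane z in tool frame
    c,v=ray(m,px);c=Rt.inv().apply(c-s["ee_pos"]);v=Rt.inv().apply(v);return c+v*(z-c[2])/v[2]
P=[]
for x in (222,235,248,262,275,290,298):
    col=g[145:172,x-1:x+2].mean(1);d=np.gradient(col);k=d.argmax();P.append((x,145+k));
print("near edge",P,[tool(p,229.3).round(1) for p in P][::3])
L=[]
for y in range(163,176,3):
    row=g[y-1:y+2,195:325].mean(0);d=np.gradient(row);L.append((195+d.argmax(),195+d.argmin(),y))
print(L,[ (tool((a,y),229.3).round(1),tool((b,y),229.3).round(1)) for a,b,y in L][:2])
mk=(g[150:185,200:315]<110).astype(np.uint8);n,lab,st,ce=cv2.connectedComponentsWithStats(mk)
for k in range(1,n):
    if 15<st[k,4]<200:print("hole",(ce[k]+[200,150]).round(1),st[k,4],tool(ce[k]+[200,150],229.3).round(1))
```

```text
near edge [(222, np.int64(157)), (235, np.int64(157)), (248, np.int64(157)), (262, np.int64(157)), (275, np.int64(157)), (290, np.int64(157)), (298, np.int64(157))] [array([ 48. , -28.4, 229.3]), array([ 48. ,   1.6, 229.3]), array([ 48. ,  28.6, 229.3])]
[(np.int64(210), np.int64(304), 163), (np.int64(210), np.int64(304), 166), (np.int64(210), np.int64(304), 169), (np.int64(210), np.int64(283), 172), (np.int64(210), np.int64(282), 175)] [(array([ 43.5, -37.6, 229.3]), array([ 43.5,  33.3, 229.3])), (array([ 41.2, -37.7, 229.3]), array([ 41.2,  33.4, 229.3]))]
hole [225.9 174.4] 36 [ 34.8 -25.8 229.3]
hole [287.1 174.9] 47 [ 34.4  20.8 229.3]
hole [308.5 180.9] 50 [ 29.7  37.4 229.3]
```

```bash
cat > goal.py <<'E'
from h import *
from scipy.spatial.transform import Rotation as R
def goal(lens=(695.3,252,246.4),t=.238,H=-.175,off=(2.3,0,190.3)):
    h=np.array([np.cos(H),np.sin(H),0]);z=np.array([0,0,1.])
    lx=np.cos(t)*h+np.sin(t)*z;lz=-np.sin(t)*h+np.cos(t)*z;ly=np.cross(lz,lx)
    G=np.c_[ly,lx,-lz];b=np.array(lens)-120*lx
    return b-G@np.array(off),R.from_matrix(G),b
def todo():
    s=get_state();p,G,b=goal();Rt=R.from_rotvec(s["tcp_rot"])
    print("goal",p.round(1),"bore",b.round(1),"shift",(p-s["ee_pos"]).round(1),"turn",(G*Rt.inv()).as_rotvec(degrees=True).round(2),"q",s["joint_pos"].round(2),"F",s["contact_force"].round(1),s["gripper_width"].round(2),s["clock"])
E
python3 -c "from goal import *;todo()"
```

```text
Traceback (most recent call last):
  File "goal.py", line 10, in todo
    print("goal",p.round(1),"bore",b.round(1),"shift",(p-s["ee_pos"]).round(1),"turn",(G*Rt.inv()).as_rotvec(degrees=True).round(2),"q",s["joint_pos"].round(2),"F",s["contact_force"].round(1),s["gripper_width"].round(2),s["clock"])
                                                                                                                                                                                                ^^^^^^^^^^^^^^^^^^^^^^^^
AttributeError: 'float' object has no attribute 'round'
```

```bash
sed -i 's/s\["gripper_width"\].round(2)/round(s["gripper_width"],2)/' goal.py; python3 -c "from goal import *;todo()"
```

```text
goal [535.9 277.9 403. ] bore [580.5 272.3 218.1] shift [-54.9 559.7  49.3] turn [ -1.65 -13.48  -4.58] q [ 0.94  0.66 -0.8   1.58  0.51  1.12 -0.07] F [ 0.2 -0.4 -2.6] 7.86 21.55
```

Emit:
move_arm(
  deltas=[
    [0,0,20,0,0,0,0],
    [0,10,25,0,0,0,0],
    [-6,25,15,-0.2,-1.7,-0.58,0],
    [-8,30,0,-0.2,-1.7,-0.58,0],
    [-8,30,0,-0.2,-1.7,-0.57,0],
    [-8,30,0,-0.2,-1.7,-0.57,0],
    [-8,30,0,-0.2,-1.7,-0.57,0],
    [-8,30,0,-0.2,-1.7,-0.57,0],
    [-8,30,0,-0.2,-1.7,-0.57,0],
    [-8,25,0,-0.2,-1.7,-0.57,0],
  ],
)

```text
clock: 22.55
ee_pos: [526.6, -40.0, 409.4]
tcp_rot: [2.263, 1.9, 0.228]
contact_force: [-0.1, -0.9, -3.0]
gripper_width: 7.7
gripper_force: 30.0
```

```bash
python3 -c "from goal import *;todo()"
```

```text
goal [535.9 277.9 403. ] bore [580.5 272.3 218.1] shift [  9.3 317.9  -6.3] turn [-0.22 -0.16 -0.09] q [ 0.82  0.29 -0.94  1.94  0.4   0.83 -0.48] F [-0.1 -0.9 -3. ] 7.7 22.55
```

Emit:
move_arm(
  deltas=[
    [0,20,0,0,0,0,0],
    [0,28,0,0,0,0,0],
    [0,28,0,0,0,0,0],
    [0,28,0,0,0,0,0],
    [0,28,0,0,0,0,0],
    [0,28,0,0,0,0,0],
    [0,28,0,0,0,0,0],
    [0,28,0,0,0,0,0],
    [0,22,0,0,0,0,0],
    [0,14,0,0,0,0,0],
  ],
)

```text
clock: 23.55
ee_pos: [526.8, 212.3, 409.4]
tcp_rot: [2.263, 1.903, 0.227]
contact_force: [0.6, -0.2, -3.0]
gripper_width: 8.0
gripper_force: 30.0
```

```bash
python3 -c "from goal import *;todo()"
```

```text
goal [535.9 277.9 403. ] bore [580.5 272.3 218.1] shift [ 9.1 65.6 -6.4] turn [-0.24 -0.22 -0.19] q [ 0.27  0.39 -0.92  1.84  0.58  0.96 -1.08] F [ 0.6 -0.2 -3. ] 7.96 23.55
```

Emit:
move_arm(
  deltas=[
    [0,15,-1,-0.24,-0.2,-0.19,0],
    [0,15,-1,0,0,0,0],
    [2,15,-2,0,0,0,0],
    [3,12,-2,0,0,0,0],
    [3,6,0,0,0,0,0],
    [1,2.5,0,0,0,0,0],
    [0,0,0,0,0,0,0],
    [0,0,0,0,0,0,0],
    [0,0,0,0,0,0,0],
    [0,0,0,0,0,0,0],
  ],
)

```text
clock: 24.55
ee_pos: [536.9, 275.1, 404.0]
tcp_rot: [2.263, 1.891, 0.227]
contact_force: [0.2, -0.3, -2.3]
gripper_width: 7.6
gripper_force: 30.0
```

Run:
```python
from goal import *
import json
todo();t=camera("top")[:,:,::-1];i=camera("scene")[:,:,::-1];cv2.imwrite("pics/s9.png",i);cv2.imwrite("pics/t9.png",t)
f=lambda a,x,y:cv2.resize(a[y:y+75,x:x+100],(400,300),interpolation=cv2.INTER_CUBIC)
w=camera("wrist")[:,:,::-1];cv2.imwrite("pics/w9.png",w)
json.dump({k:np.array(v).tolist() for k,v in camera_model("wrist").items()},open("w9.json","w"))
cv2.imwrite("pics/s9v.png",np.vstack([np.hstack([f(i,280,160),f(t,278,150)]),np.hstack([f(t,120,80),cv2.resize(w,(400,300))])]))
```

```text
goal [535.9 277.9 403. ] bore [580.5 272.3 218.1] shift [-1.   2.8 -1. ] turn [0.06 0.07 0.2 ] q [ 0.11  0.47 -0.88  1.75  0.65  1.01 -1.2 ] F [ 0.2 -0.3 -2.3] 7.57 24.55
```

View pics/s9v.png

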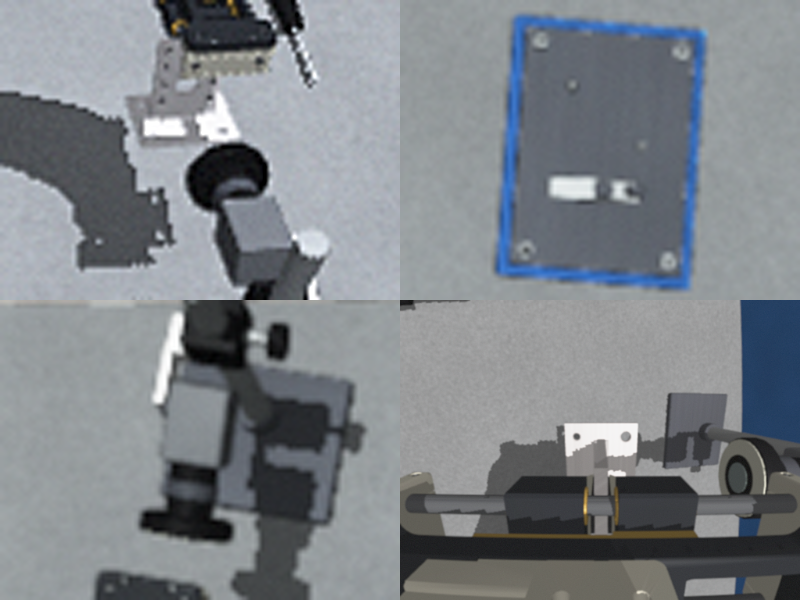

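The scene tile shows the fitting before the lens, bore near tile (187,85); the top tile shows the turnbutton across the jig (quarter turn), and the foot's lens-side edge at (97–207, 573) facing the ring. I check these against my expected pose.

Run:
```python
from goal import *
s=get_state();Rt=R.from_rotvec(s["tcp_rot"]);p=s["ee_pos"]
mt,ms=camera_model("top"),camera_model("scene")
B=p+Rt.apply([2.3,0,190.3]);ly,lx,lz=Rt.apply([1,0,0]),Rt.apply([0,1,0]),-Rt.apply([0,0,1])
tile=lambda q,ox,oy,dx=0,dy=0:((np.array(q)-[ox,oy]+.5)*4-.5+[dx,dy]).round(1)
print("bore far-side scene tile",tile(proj(ms,B+4*lx),280,160))
for n,X in(("footA",B+35*lx-39*lz+45*ly),("footB",B+35*lx-39*lz-45*ly)):print(n,"top",tile(proj(mt,X),120,80,0,300),"scene",tile(proj(ms,X),280,160))
for n,a,b in(("webtop",51,30),("webtop",51,-30)):print(n,tile(proj(ms,B+4*lx+a*lz+b*ly),280,160))
L=np.array([695.3,252,246.4])
for e in(35,-35):print("ring y",tile(proj(mt,L+e*ly),120,80,0,300),"scene",tile(proj(ms,L+e*ly),280,160))
i=cv2.imread("pics/s9.png");t=cv2.imread("pics/t9.png")
# ring silhouette extents in top row band, foot extents
g=cv2.cvtColor(t,cv2.COLOR_BGR2GRAY)
for r in(132,133,134,135,136):print(r,g[r,150:184].tolist())
for r in(147,148,150,152):print(r,g[r,138:178].tolist())
```

```text
bore far-side scene tile [187.5  86.3]
footA top [121.1 627.5] scene [238.6 137. ]
footB top [234.4 646.5] scene [142.4 144. ]
webtop [227.6  39.7]
webtop [161.7  44.1]
ring y [132.9 526. ] scene [264.2 167.7]
ring y [224.  541.3] scene [184.1 173.6]
132 [151, 154, 154, 150, 147, 126, 98, 83, 84, 81, 83, 61, 23, 26, 26, 34, 35, 30, 20, 18, 15, 16, 26, 92, 137, 128, 110, 106, 108, 103, 95, 94, 75, 53]
133 [150, 153, 154, 156, 140, 82, 16, 14, 17, 16, 15, 17, 16, 22, 26, 32, 36, 27, 21, 16, 17, 17, 37, 110, 155, 155, 156, 155, 157, 152, 141, 135, 120, 109]
134 [153, 155, 155, 156, 136, 73, 20, 18, 21, 19, 17, 19, 21, 27, 25, 25, 25, 22, 20, 18, 16, 10, 34, 87, 114, 114, 127, 144, 158, 160, 158, 158, 158, 147]
135 [155, 155, 156, 155, 123, 48, 20, 18, 23, 22, 22, 24, 30, 32, 33, 28, 23, 21, 23, 18, 16, 12, 13, 10, 22, 30, 57, 102, 139, 152, 152, 156, 159, 129]
136 [155, 154, 155, 156, 125, 45, 19, 21, 21, 25, 22, 28, 31, 35, 37, 37, 34, 30, 25, 21, 23, 20, 17, 19, 13, 18, 13, 34, 109, 155, 154, 154, 159, 130]
147 [154, 154, 157, 155, 156, 152, 145, 126, 119, 121, 121, 124, 134, 141, 148, 156, 156, 154, 156, 157, 157, 155, 153, 152, 154, 153, 152, 155, 154, 159, 156, 157, 156, 155, 156, 155, 155, 156, 156, 156]
148 [156, 155, 155, 154, 153, 148, 116, 75, 64, 59, 61, 64, 85, 96, 107, 124, 125, 122, 133, 138, 146, 155, 157, 154, 153, 156, 155, 154, 156, 157, 154, 156, 155, 153, 153, 152, 152, 153, 157, 157]
150 [153, 153, 154, 152, 151, 130, 72, 53, 55, 54, 55, 52, 82, 91, 50, 56, 54, 60, 65, 59, 55, 56, 57, 65, 89, 100, 111, 121, 122, 125, 129, 145, 156, 154, 153, 153, 155, 156, 157, 126]
152 [154, 155, 157, 156, 156, 125, 61, 53, 82, 100, 75, 56, 56, 55, 57, 54, 54, 56, 58, 57, 57, 57, 57, 51, 93, 109, 61, 64, 69, 72, 62, 46, 90, 135, 150, 153, 149, 149, 151, 137]
```

Run:
```python
import cv2,numpy as np
i=cv2.imread("pics/s9.png");cv2.imwrite("pics/s9z.png",cv2.resize(i[164:214,300:367],(800,597),interpolation=cv2.INTER_CUBIC))
```

```text
(no output)
```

View pics/s9z.png

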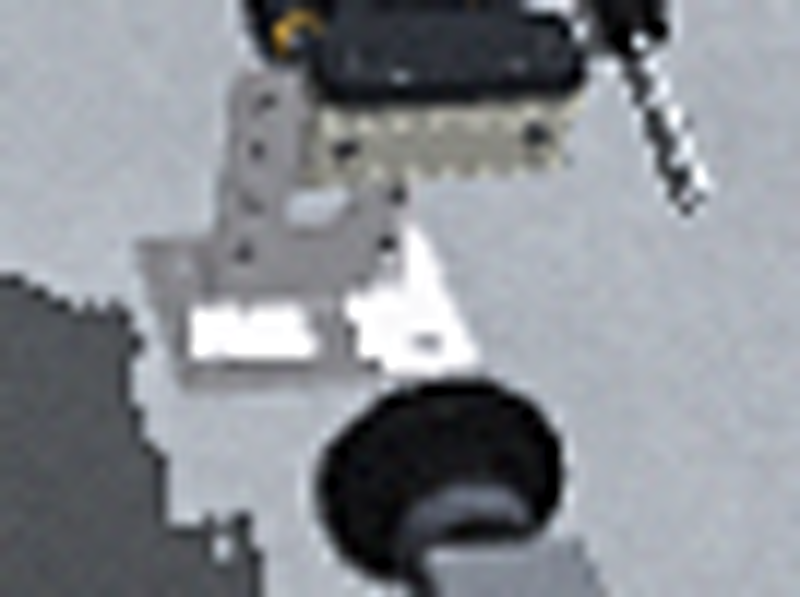

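Bore observed at tile (188,86) versus predicted (187.5,86.3), foot corners within about 1 px: the fitting sits as expected with no roll. Last small correction (blending the lens estimates), then hold still.

Emit:
move_arm(
  deltas=[
    [0,1.8,-0.7,0.06,0.07,0.2,0],
    [0,1.8,-0.7,0,0,0,0],
    [0,0,0,0,0,0,0],
    [0,0,0,0,0,0,0],
    [0,0,0,0,0,0,0],
    [0,0,0,0,0,0,0],
    [0,0,0,0,0,0,0],
    [0,0,0,0,0,0,0],
    [0,0,0,0,0,0,0],
    [0,0,0,0,0,0,0],
  ],
)

```text
clock: 25.7
ee_pos: [536.8, 279.2, 402.6]
tcp_rot: [2.26, 1.897, 0.227]
contact_force: [-0.2, 0.4, -2.8]
gripper_width: 7.7
gripper_force: 30.0
```

Run:
```python
from goal import *
todo();print(get_state()["qd"].round(4));print(hand_in())
```

```text
goal [535.9 277.9 403. ] bore [580.5 272.3 218.1] shift [-0.9 -1.3  0.5] turn [-0.02 -0.01 -0.05] q [ 0.1   0.47 -0.88  1.75  0.65  1.01 -1.21] F [-0.2  0.4 -2.8] 7.69 25.7
[ 0.0001  0.0001  0.0002 -0.0014 -0.0011  0.0012 -0.0007]
the job is handed in; nothing more can be done
None
```

I handed the job in at about 26 s: turnbutton open about a quarter turn, fitting lifted off its pins and held still in the gripper at the inspection lens, bore within an estimated 2–3 mm of the target (120 mm in front of the lens, on its axis), with no verdict returned.

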